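# Slide an offcut through the width gauge

## Task

Check the width of the flat loose wood offcut: with the fingertips, push it lengthwise through the narrow gap between the two blue fences of the gauge, entering at the flared end, until it lies straight, with its leading end against the red stop bar. Keep the offcut flat on the table all the time (push it, never lift it), leave the tin, the teal cap and the small block where they are, and move the fingers clear at the end.

Things in the scene. Friction and masses are not known exactly. Their poses are not given: they have to be found in the camera images.
- gauge: Fixed width gauge. Origin on the table, mid-gap; +x is the push direction, from the flared mouth through the gap to the red stop; z up. Two blue fences, x -25 to 25 mm, 16 mm high plus 5 mm bolt heads, inner faces at y = +-32 mm (gap 64 mm), outer at +-62; flares reach x = -37 mm. Dark steel straps 3 mm high at y = +-46 to 60 mm run on to the stop. Gap and bay floor are the bare table.
- stop_face (a point): Foot of the red stop bar's face, on the table, mid-way along the bar: x = 125, y = 0 mm in the gauge's frame and turned with it. The bar lies across the bay beyond the fences, 20 mm thick, 124 mm long, 16 mm high.
- offcut: Loose flat brown wood offcut, 60 x 85 x 18 mm, 0.06 kg. Origin at the centre of its underside; own y along its 85 mm length, x along its width. Starts 165 to 185 mm before the gap's middle, up to 60 mm either side of the centre line, up to 0.45 rad out of line. Fully home, its centre is 42.5 mm before the stop's face (x = 82.5 mm in the gauge's frame).
- red_lid_tin: Bystander: round white tin with a red lid, 64 mm across, 22 mm high, beside the gauge on the far side from the robot. Origin at the centre of its underside. Beyond it stands a tall fixed parts carousel, about 0.25 m in radius about x = 0.95, y = -0.04 m: swing the arm past it on a short radius.
- cap: Bystander: teal moulded cap, 50 x 52 x 37 mm, beside the gauge on the robot's side. Origin at the centre of its underside.
- small_block: Bystander: small brown wood block, 35 x 60 x 24 mm (60 along its own y), beside the gauge's bay on the robot's side. Origin at the centre of its underside.

How it is judged:
By the outcome, as a careful person would: the job done as asked, in the order asked, and still so for the second after the job is handed in, with the robot touching nothing.
It also fails if it takes over 72 s, if anything falls off the work surface, if the arm or the gripper's body presses on something with over 40 N, if the wrist force passes 120 N, or if a joint passes its speed limit or range.

## Robot

A 7-joint arm with a two-finger parallel gripper is mounted at the origin on a cart in front of the work surface, level with it; the furniture and walls round the work are solid. World frame = base frame: x ahead of the robot, y to its left, z up, the work surface at z = 0. Lengths are in m, angles in degrees, forces in N, time in s.
With the tool pointing down it reaches from about 0.4 to 0.85 m from the base axis. Payload 4.5 kg.
Tool frame: the origin (TCP) lies on the mounting face of the last link; the fingertips stand 173 mm ahead of it and the grasp point (between the pads) lies 155 mm ahead of it; z points along the fingers, y is the line along which they close (so a half turn about z gives the same grasp; the last joint's range is limited). The gripper opens to 85 mm and grips with 20 to 120 N. Pads are 22 mm wide; open, the fingers measure 114 mm over their backs; the gripper's body (76 mm by 85 mm) begins 54 mm behind the grasp point. The pads swing forward as they close: fully open they stand 13 mm farther back than shut.
Start: joints at [-68.766, 39.483, -11.15, 89.685, 9.013, 51.709, -12.324], TCP at [0.207, 0.59, 0.405] pointing down, gripper open.
Joint ranges: [-172.22, 172.22], [-26.19, 119.32], [-84.43, 86.54], [7.71, 146.69], [-57.33, 237.33], [2.42, 119.75], [-152.13, 152.13]. Speed limits (degrees/s): [147.25, 147.25, 180, 180, 180, 180, 180].

## Interface

Orientations are given as [roll, pitch, yaw] about the fixed x, y, z axes, in that order (R = Rz(yaw) Ry(pitch) Rx(roll)).
In Python, from cell import robot gives the robot as it stands.
- The arm moves only by the tool send_rows, never from a script. Its argument "rows" is a list that holds one entry, the list of rows, each a list of 4 numbers: the shift along the tool's x, y, z each as a share of 150 mm, from -1 to 1, then the turn about the tool's z as a share of 30 degrees, from -1 to 1. In form: [[[dx, dy, dz, spin], ...]]. A call has 1 to 5 rows; each row is the pose to reach, as a shift and turn from the pose commanded when the call began, along the tool's axes at that moment; what a row does not reach only later rows make up. A row lasts 1/12 s, in which the tool goes at most 41.7 mm and 7.16 degrees, less where a joint would pass 70% of its speed; a pose out of reach is approached as far as the arm can. A call with a number of a shift or a turn outside -1 to 1 is refused whole. A call with a gripper value outside its range is refused whole. "grip" is the gripper's target within -1 to 1 (fully open at 1, half-way at 0, shut at -1), set as the call begins (left out, the last holds). The fingers move at their own pace and stop on an object; the grip force is fixed at half the most. Time passes only in rows, so rows that repeat a pose let the fingers close. It gives the time, the measured TCP pose, the force, the opening and the grip force at its end, in the units of the state.
- robot.get_obs(): the state, without advancing time (a new reading comes with each control period).
- robot.snapshot(name): name is "side" or "top"; returns (picture, depth): 400x640x3 uint8, red, green, blue; 400x640 float32, m along the optical axis (not along the pixel's ray), 0 where there is no reading.
- robot.camera_model(name): a dict with "fov_y" (degrees; the focal length in pixels is half the picture's height over the tangent of half this angle, whatever the lens; pixels are square), "cx", "cy" (the principal point, pixels), "cam_to_world" (4x4, takes a point from camera to world coordinates). Camera axes: x right, y down, z forward; pixel columns grow to the right and rows downward; lengths in m; the calibration is good to about 2 mm. A picture is of the moment at which its call begins. camera_model takes no time and is no camera call.
- robot.finish_job(): hands the job in; it is judged then, once.
The state is a dict: "t": time; "joint_positions": joint angles; "joint_velocities": joint speeds; "joint_torque": joint torques, N m; "ee_pos": TCP position; "tcp_rot": TCP orientation; "wrist_force": force on the tool from outside, world axes, zero at the start; "moment": the same for the moment, N m; "grip_width": opening from 0.0 (shut) to 1.0 (fully open); "finger_force": force on a finger pad.
Only numpy, scipy, OpenCV 4.12 (cv2) and the standard library are available. Lean on these libraries where they do the work, as an engineer would, in place of code of your own. Each camera call takes 0.05 s, during which the arm holds its last target. There are 200 camera calls.

## Working session

There is one attempt and no reset: what is moved stays moved. The work goes in short steps, Python scripts to look and compute and a tool call to move; the robot and the scene stay as the last step left them, time stands still between calls to the robot, and variables do not carry over. Pictures are saved under pics/ and viewed, at most 10 in all, crops included, and the job is handed in when it is done.

Besides the shell and the picture viewer there is one more tool, called after "Call:" as name(argument=value, ...), one argument or row to a line, values as JSON. send_rows: Moves the arm, as the interface text tells. Shift numbers are shares of 150 mm and turn numbers shares of 30 degrees, none past 1 either way. Its arguments: {"type":"object","properties":{"rows":{"type":"array","items":{"type":"array","items":{"type":"array","items":{"type":"number","minimum":-1,"maximum":1}}}},"grip":{"type":"number"}},"required":["rows"]}

```bash
mkdir -p pics; cat > h.py <<'E'
import numpy as np,cv2
from cell import robot
def snap(n,f=None):
    p,d=robot.snapshot(n)
    if f: cv2.imwrite('pics/'+f,p[:,:,::-1])
    return p,d
def world(n,d):
    m=robot.camera_model(n);f=200/np.tan(np.radians(m['fov_y']/2))
    v,u=np.mgrid[0:400,0:640]
    P=np.stack([(u-m['cx'])/f*d,(v-m['cy'])/f*d,d,np.ones_like(d)],-1)
    return (P@np.array(m['cam_to_world']).T)[...,:3]
E
python3 - <<'E'
from h import *
for n in('top','side'):
    p,d=snap(n,n+'0.png');W=world(n,d);np.savez('/tmp/'+n,p=p,W=W,d=d)
    print(n,robot.camera_model(n));
    for v in range(20,400,90): print([W[v,u].round(2).tolist() for u in range(40,640,140)])
print(robot.get_obs())
E
```

```text
top {'fov_y': 48.44666209375372, 'cx': 323.3971026207448, 'cy': 201.14335754562458, 'cam_to_world': array([[ 0.02915222, -0.99188808,  0.12372623,  0.40784919],
       [-0.99955275, -0.0281019 ,  0.01022614,  0.11148567],
       [-0.00666625, -0.12396901, -0.9922637 ,  0.87806324],
       [ 0.        ,  0.        ,  0.        ,  1.        ]])}
[[0.89, 0.73, -0.0], [0.86, 0.41, 0.06], [0.82, 0.13, 0.15], [0.7, -0.05, 0.36], [1.41, -0.99, -0.86]]
[[0.69, 0.71, 0.0], [0.7, 0.42, -0.0], [0.71, 0.13, -0.0], [0.71, -0.15, 0.0], [1.03, -0.97, -0.86]]
[[0.5, 0.68, 0.01], [0.51, 0.41, -0.0], [0.52, 0.13, 0.0], [0.53, -0.15, 0.0], [0.66, -0.96, -0.87]]
[[0.32, 0.69, -0.03], [0.33, 0.4, -0.01], [0.34, 0.12, -0.0], [0.35, -0.15, -0.0], [0.31, -0.94, -0.86]]
[[-0.09, 1.18, -0.87], [-0.07, 0.65, -0.87], [0.1, 0.12, -0.28], [-0.04, -0.4, -0.86], [-0.02, -0.93, -0.86]]
side {'fov_y': 54.937540437425426, 'cx': 328.68240852957234, 'cy': 204.38940608185388, 'cam_to_world': array([[-0.99349216, -0.04911467,  0.10276709,  0.44607799],
       [-0.11153804,  0.60232497, -0.79042007,  0.7767291 ],
       [-
[... 653 characters left out ...]
ions': array([-68.7649551 ,  39.52709282, -11.14719743,  89.74088851,
         9.01158305,  51.70995887, -12.32507861]), 'joint_velocities': array([ 0.00088864, -0.13534133, -0.03223002, -0.21193318, -0.09192228,
        0.01670879, -0.02611675]), 'joint_torque': array([-3.04472633e-03, -5.40608847e+01, -1.27156690e+00, -1.58986616e+01,
        9.35365038e-03,  4.39102543e-03, -1.10031033e-05]), 'ee_pos': array([0.20645847, 0.58958442, 0.4039697 ]), 'tcp_rot': array([-1.79904050e+02,  5.23465029e-03,  1.60706322e+02]), 'wrist_force': array([ 0.62937515, -0.2217503 , -0.37980987]), 'moment': array([ 0.03916029,  0.01269825, -0.02273626]), 'finger_force': 0.0, 'grip_width': 1.0024844429988684}
```

View pics/top0.png

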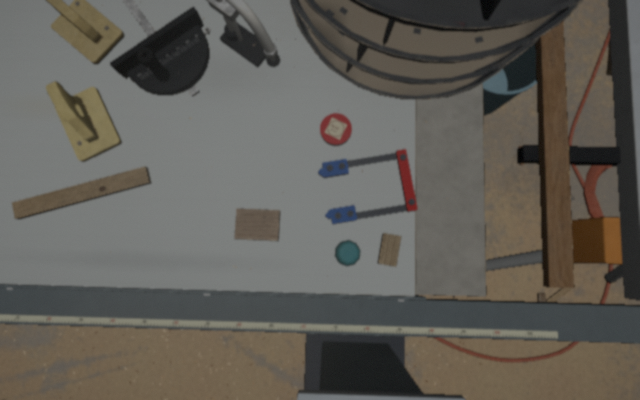

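View pics/side0.png

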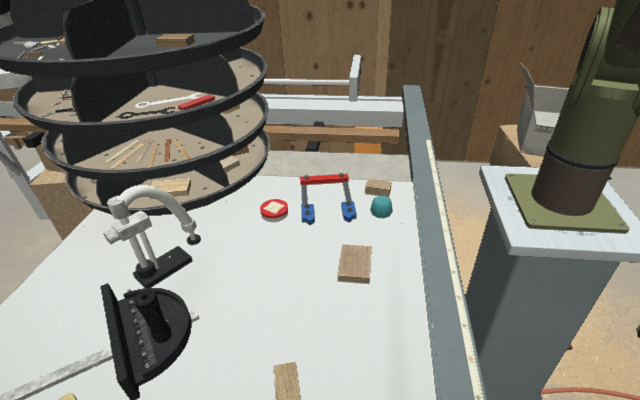

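The top view shows the offcut at (257,224), the fences at (335,168) and (342,214), and the stop at (406,181). The tin is at (336,129), the cap at (347,252) and the small block at (389,250). Next I measure them.

```bash
cat >> h.py <<'E'
def seg(p,W,col,box,zr):
    hsv=cv2.cvtColor(np.ascontiguousarray(p),cv2.COLOR_RGB2HSV)
    H,S,V=[hsv[...,i].astype(int) for i in range(3)]
    m={'blue':(H>100)&(H<130)&(S>110),'red':((H<8)|(H>172))&(S>130),'brown':(H>5)&(H<25)&(S>50),'any':V>=0,'teal':(H>80)&(H<100)&(S>100)}[col]
    m=m&(W[...,0]>box[0])&(W[...,0]<box[1])&(W[...,1]>box[2])&(W[...,1]<box[3])&(W[...,2]>zr[0])&(W[...,2]<zr[1])
    return W[m]
def rect(Q):
    (c,s,a)=cv2.minAreaRect((Q[:,:2]*1000).astype(np.float32)); return np.round(c,1),np.round(s,1),round(a,1),len(Q),Q[:,2].mean().round(4)
E
python3 - <<'E'
from h import *
for n in('top','side'):
    z=np.load('/tmp/'+n+'.npz');p,W=z['p'],z['W']
    print(n)
    print('offcut',rect(seg(p,W,'any',(.38,.55,.12,.36),(.012,.03))))
    print('red',rect(seg(p,W,'red',(.4,.61,-.25,.0),(.008,.03))))
    print('blue',rect(seg(p,W,'blue',(.4,.65,-.05,.15),(.008,.03))))
    b=seg(p,W,'blue',(.4,.65,-.05,.15),(.008,.03))
    for q in (b[b[:,0]>.52],b[b[:,0]<=.52]): print('fence',rect(q))
    print('tin',rect(seg(p,W,'any',(.59,.72,0.02,.16),(.012,.03))))
    print('cap',rect(seg(p,W,'teal',(.36,.48,-.05,.15),(.012,.05))))
    print('blk',rect(seg(p,W,'any',(.36,.46,-.15,-.03),(.015,.04))))
E
```

```text
top
offcut (array([466.4, 248.9]), array([85.8, 60.2]), 89.4, 1355, np.float64(0.0168))
red (array([557.7, -42.1]), array([109.7,  18.1]), 11.3, 441, np.float64(0.0149))
blue (array([536. ,  94.4]), array([118.3,  55.2]), 11.5, 442, np.float64(0.0148))
fence (array([581.9, 103.4]), array([24.9, 53.8]), 10.7, 210, np.float64(0.0149))
fence (array([490. ,  85.1]), array([24.9, 55.1]), 11.9, 232, np.float64(0.0147))
tin (array([641.5, 100.1]), array([103. ,  61.7]), 1.3, 900, np.float64(0.0195))
cap (array([416. ,  67.1]), array([33.9, 26.5]), 0.2, 122, np.float64(0.0348))
blk (array([449.6, -30.8]), array([0., 0.]), 0.0, 1, np.float64(0.0205))
side
offcut (array([467.4, 247.8]), array([89.1, 60. ]), 89.2, 1040, np.float64(0.0179))
red (array([557.4, -41.6]), array([108.9,  21. ]), 12.4, 253, np.float64(0.0144))
blue (array([535.8,  96.3]), array([120.1,  61.6]), 11.2, 338, np.float64(0.0154))
fence (array([582. , 105.2]), array([25.4, 61.8]), 9.5, 167, np.float64(0.0154))
fence (array([490.9,  86.8]), array([28.1, 60.8]), 10.6, 171, np.float64(0.0155))
tin (array([641.1, 101.8]), array([ 65.5, 103.4]), 87.0, 496, np.float64(0.0201))
cap (array([417. ,  77.5]), array([39.2, 39.5]), 59.6, 299, np.float64(0.0281))
blk (array([0., 0.]), array([0., 0.]), 0.0, 0, np.float64(nan))h.py:19: RuntimeWarning: Mean of empty slice.
  (c,s,a)=cv2.minAreaRect((Q[:,:2]*1000).astype(np.float32)); return np.round(c,1),np.round(s,1),round(a,1),len(Q),Q[:,2].mean().round(4)
  ret = ret.dtype.type(ret / rcount)
```

```bash
python3 - <<'E'
from h import *
for n in('top','side'):
    z=np.load('/tmp/'+n+'.npz');p,W=z['p'],z['W']
    print(n,'red',rect(seg(p,W,'red',(.4,.66,-.25,.0),(.012,.03))))
    print('blk',rect(seg(p,W,'brown',(.33,.5,-.12,.03),(.015,.04))))
    R=seg(p,W,'red',(.4,.66,-.25,.0),(.012,.03));B=seg(p,W,'blue',(.4,.65,-.05,.15),(.012,.03))
    vx,vy,_,_=cv2.fitLine((R[:,:2]*1e3).astype(np.float32),cv2.DIST_L2,0,.01,.01).ravel();print('bar angle',np.degrees(np.arctan2(vy,vx)))
    a=np.radians(-78.7);e=np.array([np.cos(a),np.sin(a)]);l=np.array([-e[1],e[0]])
    for nm,Q in(('red',R),('B+',B[B[:,0]>.536]),('B-',B[B[:,0]<.536])):
        for ax in(e,l): print(nm,np.percentile(Q[:,:2]@ax*1000,[1,5,50,95,99]).round(1))
E
```

```text
top red (array([562.6, -41.1]), array([119.7,  18.1]), 11.3, 454, np.float64(0.0151))
blk (array([425.4,  -8.2]), array([33.2, 56.5]), 81.5, 513, np.float64(0.0228))
bar angle 11.381739
red [141.8 142.3 149.7 158.4 159.3]
red [484.6 488.3 542.  597.5 602.2]
B+ [-13.5  -9.6  15.   37.5  38.9]
B+ [578.4 579.2 587.  602.  603.1]
B- [-14.1  -9.2  15.3  37.4  39. ]
B- [485.  485.8 498.3 508.6 509.4]
side red (array([562.3, -40.6]), array([118.8,  20.9]), 12.7, 219, np.float64(0.0156))
blk (array([424.8,  -8.1]), array([37.1, 57.8]), 81.8, 262, np.float64(0.0227))
bar angle 11.682465
red [140.2 140.8 147.1 158.6 160.3]
red [485.2 489.7 544.2 597.4 602.3]
B+ [-17.8 -14.1   6.6  35.1  39.4]
B+ [578.2 579.4 589.1 603.6 604.3]
B- [-17.3 -15.5   6.2  35.4  39.2]
B- [484.7 485.8 501.  511.  512.2]
```

Call:
send_rows(
  rows=[
    [[-1,-0.85,0.3,-0.64],[-1,-0.85,0.3,-0.64],[-1,-0.85,0.3,-0.64],[-1,-0.85,0.3,-0.64],[-1,-0.85,0.3,-0.64]],
  ],
  grip=0,
)

```text
t: 0.52
ee_pos: [0.3072, 0.417, 0.3588]
tcp_rot: [-179.9, -0.0, 179.8]
wrist_force: [0.3, -1.0, -0.5]
grip_width: 0.497
finger_force: 0.0
```

Call:
send_rows(
  rows=[
    [[-0.7,-0.57,0.5,0],[-0.7,-0.57,0.5,0],[-0.7,-0.57,0.5,0],[-0.7,-0.57,0.5,0],[-0.7,-0.57,0.5,0]],
  ],
)

```text
t: 0.93
ee_pos: [0.4152, 0.328, 0.2816]
tcp_rot: [-179.5, -0.0, 179.3]
wrist_force: [-0.1, 0.1, 0.3]
grip_width: 0.499
finger_force: 0.0
```

Call:
send_rows(
  rows=[
    [[0,-0.57,0,0],[0,-0.57,0,0],[0,-0.57,0.3,0],[0,-0.57,0.5,0],[0,-0.57,0.5,0]],
  ],
)

```text
t: 1.35
ee_pos: [0.4093, 0.2477, 0.2051]
tcp_rot: [-179.7, -0.4, 179.9]
wrist_force: [-0.0, -0.0, 0.2]
grip_width: 0.503
finger_force: 0.0
```

```bash
python3 - <<'E'
from h import *
o=robot.get_obs();print({k:np.round(o[k],4) for k in('t','ee_pos','tcp_rot','joint_positions','wrist_force')})
p,d=snap('side','side1.png');W=world('side',d)
print(rect(seg(p,W,'brown',(.435,.55,.15,.36),(.012,.03))))
E
```

```text
{'t': np.float64(1.35), 'ee_pos': array([0.4093, 0.2477, 0.2051]), 'tcp_rot': array([-179.688 ,   -0.4093,  179.8877]), 'joint_positions': array([-32.9553,  50.163 ,  -6.1285, 122.171 ,  29.559 ,   9.5708,
        23.7408]), 'wrist_force': array([-0.0399, -0.0388,  0.1674])}
(array([467. , 249.5]), array([86.3, 58.1]), 89.0, 996, np.float64(0.0179))
```

View pics/side1.png

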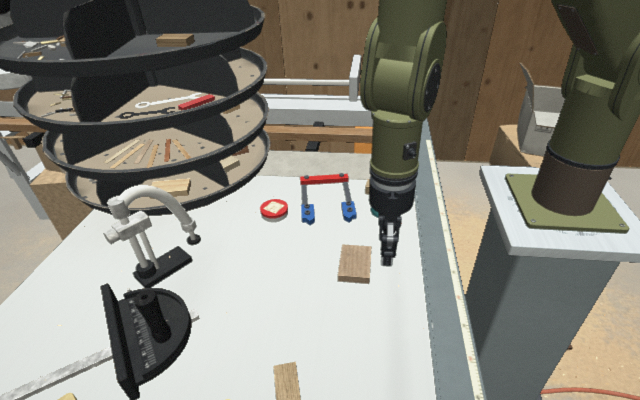

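The fingers at (388,262) stand on the robot's side of the offcut at (355,264), still above the table. I lower them next.

Call:
send_rows(
  rows=[
    [[0,0,0.1,0],[0,0,0.18,0],[0,0,0.23,0],[0,0,0.23,0],[0,0,0.23,0]],
  ],
)

```text
t: 1.82
ee_pos: [0.4108, 0.2496, 0.1762]
tcp_rot: [179.9, 0.1, 180.0]
wrist_force: [0.4, 0.2, -0.1]
grip_width: 0.503
finger_force: 0.0
```

Call:
send_rows(
  rows=[
    [[-0.03,0,0,0],[-0.05,0,0,0],[-0.07,0,0,0],[-0.09,0,0,0],[-0.1,0,0,0]],
  ],
)

```text
t: 2.23
ee_pos: [0.4264, 0.2486, 0.1755]
tcp_rot: [180.0, 0.0, 179.9]
wrist_force: [-1.2, -0.1, -0.3]
grip_width: 0.5
finger_force: 0.4
```

```bash
python3 - <<'E'
from h import *
o=robot.get_obs();print({k:np.round(o[k],4) for k in('t','ee_pos','tcp_rot','wrist_force')})
p,d=snap('side');W=world('side',d)
print(rect(seg(p,W,'brown',(.435,.55,.15,.36),(.012,.022))))
E
```

```text
{'t': np.float64(2.2333), 'ee_pos': array([0.4264, 0.2486, 0.1755]), 'tcp_rot': array([1.799785e+02, 3.770000e-02, 1.798559e+02]), 'wrist_force': array([-1.1657, -0.1096, -0.3294])}
(array([468.4, 249.8]), array([58.1, 86.1]), 1.1, 978, np.float64(0.0179))
```

Call:
send_rows(
  rows=[
    [[-0.025,0,0,-0.04],[-0.05,0,0,-0.08],[-0.075,0,0,-0.12],[-0.1,0,0,-0.16],[-0.12,0,0,-0.19]],
  ],
)

```text
t: 2.7
ee_pos: [0.4443, 0.2487, 0.1752]
tcp_rot: [180.0, 0.0, -174.3]
wrist_force: [-0.0, 0.0, -0.4]
grip_width: 0.498
finger_force: 0.2
```

Call:
send_rows(
  rows=[
    [[-0.025,0,0,-0.04],[-0.05,0,0,-0.08],[-0.075,0,0,-0.12],[-0.1,0,0,-0.16],[-0.12,0,0,-0.19]],
  ],
)

```text
t: 3.12
ee_pos: [0.4622, 0.2506, 0.1752]
tcp_rot: [180.0, 0.0, -168.6]
wrist_force: [-0.3, -0.4, -0.5]
grip_width: 0.496
finger_force: 0.2
```

Call:
send_rows(
  rows=[
    [[0,0,0,0],[0,0,0,0]],
  ],
)

```text
t: 3.28
ee_pos: [0.4618, 0.2506, 0.1752]
tcp_rot: [180.0, 0.0, -168.7]
wrist_force: [-0.1, 0.3, 0.3]
grip_width: 0.499
finger_force: 0.0
```

```bash
cat >> h.py <<'E'
A=np.radians(-78.7);e=np.array([np.cos(A),np.sin(A)]);l=np.array([-e[1],e[0]])
def gauge(q): q=np.asarray(q)[:2]; return np.round([q@e-15,q@l-544],1)   # mm
def off(n,box,f=None):
    p,d=snap(n,f);W=world(n,d);r=rect(seg(p,W,'brown',box,(.012,.022)));print(n,r,'gauge',gauge(r[0]))
    o=robot.get_obs();print({k:np.round(o[k],4) for k in('t','ee_pos','tcp_rot','wrist_force','joint_positions')},'tool',gauge(o['ee_pos']*1000))
E
python3 - <<'E'
from h import *
off('side',(.45,.6,.15,.36))
E
```

```text
side (array([502.7, 259.2]), array([60.5, 86.2]), 11.0, 1032, np.float64(0.0179)) gauge [-170.7   -0.3]
{'t': np.float64(3.3333), 'ee_pos': array([0.4616, 0.2506, 0.1752]), 'tcp_rot': array([ 1.799871e+02,  3.800000e-03, -1.687039e+02]), 'wrist_force': array([-0.7894, -0.7851, -0.8172]), 'joint_positions': array([-27.3941,  54.5639, -10.1978, 114.4098,  36.2561,  14.0996,
        32.5246])} tool [-170.3  -42.2]
```

Call:
send_rows(
  rows=[
    [[0.1,0,0,0],[0.13,0,0,0],[0.13,0,-0.2,0],[0.13,0,-0.4,0],[0.13,0,-0.5,0]],
  ],
)

```text
t: 3.75
ee_pos: [0.4424, 0.2471, 0.2524]
tcp_rot: [180.0, 0.1, -168.6]
wrist_force: [0.6, 0.4, -0.0]
grip_width: 0.499
finger_force: 0.0
```

Call:
send_rows(
  rows=[
    [[-0.41,0.46,0,1],[-0.41,0.46,0,1],[-0.41,0.46,0,1],[-0.41,0.46,0,1],[-0.41,0.46,0,1]],
  ],
  grip=-0.55,
)

```text
t: 4.17
ee_pos: [0.489, 0.3276, 0.2502]
tcp_rot: [180.0, 0.0, 161.2]
wrist_force: [-0.6, -0.0, 0.2]
grip_width: 0.226
finger_force: 0.0
```

Call:
send_rows(
  rows=[
    [[0,0,0,1],[0,0,0,1],[0,0,0,1],[0,0,0,1],[0,0,0,1]],
  ],
)

```text
t: 4.58
ee_pos: [0.4887, 0.3259, 0.2501]
tcp_rot: [-179.9, 0.0, 131.2]
wrist_force: [0.1, -0.3, 0.1]
grip_width: 0.223
finger_force: 0.0
```

Call:
send_rows(
  rows=[
    [[0,0,0,1],[0,0,0,1],[0,0,0,1],[0,0,0,1],[0,0,0,1]],
  ],
)

```text
t: 5.0
ee_pos: [0.4888, 0.3261, 0.2501]
tcp_rot: [-179.9, 0.1, 101.3]
wrist_force: [0.3, 0.1, 0.4]
grip_width: 0.23
finger_force: 0.0
```

```bash
python3 - <<'E'
from h import *
off('top',(.45,.6,.15,.36),'top2.png')
E
```

```text
top (array([503.3, 258.6]), array([55.7, 81.3]), 11.3, 1148, np.float64(0.0169)) gauge [-170.     0.2]
{'t': np.float64(5.05), 'ee_pos': array([0.4888, 0.3261, 0.25  ]), 'tcp_rot': array([-1.799465e+02,  5.140000e-02,  1.014573e+02]), 'wrist_force': array([1.2684, 0.559 , 0.115 ]), 'joint_positions': array([-39.6869,  49.2238,   2.5809, 103.3045,  -4.1686,  27.6337,
       -22.8465])} tool [-239.    -0.7]
```

View pics/top2.png

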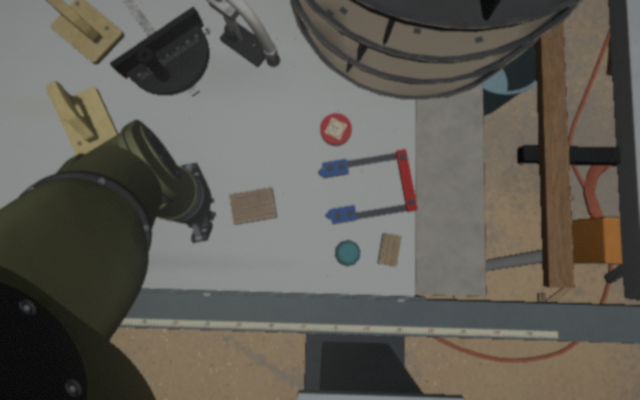

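The offcut at (253,206) points at the gap, and the fingers at (203,215) are behind its trailing end. I lower them and push toward the mouth.

Call:
send_rows(
  rows=[
    [[0,0.005,0.2,0],[0,0.005,0.4,0],[0,0.005,0.5,0],[0,0.005,0.5,0],[-0.04,0.005,0.5,0]],
  ],
)

```text
t: 5.47
ee_pos: [0.4905, 0.3218, 0.175]
tcp_rot: [-180.0, -0.1, 101.7]
wrist_force: [-0.3, 0.5, 0.4]
grip_width: 0.224
finger_force: 0.0
```

Call:
send_rows(
  rows=[
    [[-0.05,0,0,0],[-0.1,0,0,0],[-0.15,0,0,0],[-0.2,0,0,0],[-0.25,0,0,0]],
  ],
)

```text
t: 5.88
ee_pos: [0.4988, 0.2828, 0.1753]
tcp_rot: [-180.0, 0.0, 101.3]
wrist_force: [0.4, 0.2, -0.5]
grip_width: 0.226
finger_force: 0.2
```

Call:
send_rows(
  rows=[
    [[-0.05,0,0,0],[-0.1,0,0,0],[-0.15,0,0,0],[-0.2,0,0,0],[-0.25,0,0,0]],
  ],
)

```text
t: 6.3
ee_pos: [0.506, 0.2465, 0.1753]
tcp_rot: [180.0, -0.0, 101.3]
wrist_force: [-0.8, 0.5, 0.2]
grip_width: 0.221
finger_force: 0.3
```

```bash
python3 - <<'E'
from h import *
off('side',(.45,.6,.1,.36),'side3.png')
off('top',(.45,.6,.1,.3))
E
```

```text
side (array([514.1, 208.7]), array([59.4, 65.6]), 8.0, 203, np.float64(0.0177)) gauge [-118.9    1. ]
{'t': np.float64(6.35), 'ee_pos': array([0.5065, 0.2444, 0.1752]), 'tcp_rot': array([-1.799872e+02,  1.131000e-01,  1.011770e+02]), 'wrist_force': array([-0.0575, -1.6257,  1.0568]), 'joint_positions': array([-30.8989,  55.488 ,   0.7126, 108.3019,  -1.7304,  16.2687,
       -17.6565])} tool [-155.4    0.6]
top (array([516. , 192.6]), array([55.4, 81. ]), 11.3, 1051, np.float64(0.0168)) gauge [-102.8   -0.3]
{'t': np.float64(6.4), 'ee_pos': array([0.5064, 0.2451, 0.1752]), 'tcp_rot': array([-1.799833e+02,  9.080000e-02,  1.011694e+02]), 'wrist_force': array([0.4604, 0.0898, 0.1468]), 'joint_positions': array([-30.952 ,  55.4952,   0.6949, 108.2729,  -1.7567,  16.287 ,
       -17.7023])} tool [-156.1    0.6]
```

Call:
send_rows(
  rows=[
    [[-0.05,0,0,0],[-0.1,0,0,0],[-0.15,0,0,0],[-0.2,0,0,0],[-0.25,0,0,0]],
  ],
)

```text
t: 6.82
ee_pos: [0.5134, 0.2094, 0.1752]
tcp_rot: [-180.0, 0.0, 101.3]
wrist_force: [0.5, -0.2, -0.6]
grip_width: 0.225
finger_force: 0.2
```

Call:
send_rows(
  rows=[
    [[-0.05,0,0,0],[-0.1,0,0,0],[-0.15,0,0,0],[-0.2,0,0,0],[-0.25,0,0,0]],
  ],
)

```text
t: 7.23
ee_pos: [0.5207, 0.1728, 0.1752]
tcp_rot: [180.0, -0.0, 101.3]
wrist_force: [-0.2, 0.9, 0.1]
grip_width: 0.225
finger_force: 0.1
```

```bash
python3 - <<'E'
from h import *
off('top',(.45,.6,0,.3),'top4.png')
E
```

```text
top (array([497.1,  68.2]), array([151.7,  49.7]), 36.8, 389, np.float64(0.0169)) gauge [ 15.5 -43.2]
{'t': np.float64(7.2833), 'ee_pos': array([0.5211, 0.1708, 0.1752]), 'tcp_rot': array([-1.799858e+02,  1.124000e-01,  1.011619e+02]), 'wrist_force': array([ 1.2165, -1.2968,  0.1293]), 'joint_positions': array([-22.8744,  55.0546,  -0.1993, 110.7182,   1.0976,  14.2668,
       -12.8906])} tool [-80.3   0.5]
```

View pics/top4.png

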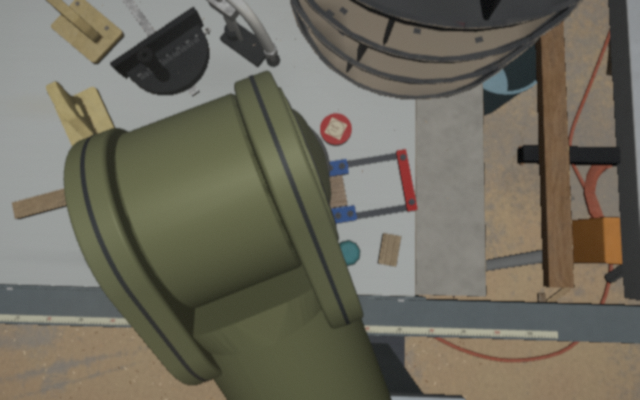

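The offcut's leading end shows at (340,190), between the fences and straight. I keep pushing.

Call:
send_rows(
  rows=[
    [[-0.05,0,0,0],[-0.1,0,0,0],[-0.15,0,0,0],[-0.2,0,0,0],[-0.25,0,0,0]],
  ],
)

```text
t: 7.7
ee_pos: [0.5281, 0.136, 0.1752]
tcp_rot: [-180.0, 0.0, 101.3]
wrist_force: [-0.0, 0.5, -0.5]
grip_width: 0.224
finger_force: 0.2
```

Call:
send_rows(
  rows=[
    [[-0.05,0,0,0],[-0.1,0,0,0],[-0.15,0,0,0],[-0.2,0,0,0],[-0.25,0,0,0]],
  ],
)

```text
t: 8.12
ee_pos: [0.5354, 0.0993, 0.1752]
tcp_rot: [180.0, -0.0, 101.3]
wrist_force: [0.0, 0.7, 0.6]
grip_width: 0.222
finger_force: 0.2
```

Call:
send_rows(
  rows=[
    [[-0.04,0,0,0],[-0.08,0,0,0],[-0.12,0,0,0],[-0.16,0,0,0],[-0.18,0,0,0]],
  ],
)

```text
t: 8.53
ee_pos: [0.5407, 0.0725, 0.1752]
tcp_rot: [-180.0, 0.0, 101.3]
wrist_force: [0.4, -0.1, 0.4]
grip_width: 0.228
finger_force: 0.4
```

```bash
python3 - <<'E'
from h import *
off('side',(.5,.6,-.1,.2),'side5.png')
E
```

```text
side (array([550.9,  25.6]), array([56.2, 94.1]), 12.8, 184, np.float64(0.0177)) gauge [67.8  1.2]
{'t': np.float64(8.5833), 'ee_pos': array([0.5408, 0.0721, 0.1752]), 'tcp_rot': array([-1.799992e+02,  5.220000e-02,  1.012180e+02]), 'wrist_force': array([ 0.0871, -0.1394,  0.303 ]), 'joint_positions': array([-11.5869,  54.9451,  -1.4622, 111.178 ,   5.1907,  13.9426,
        -6.2475])} tool [20.3  0.5]
```

View pics/side5.png

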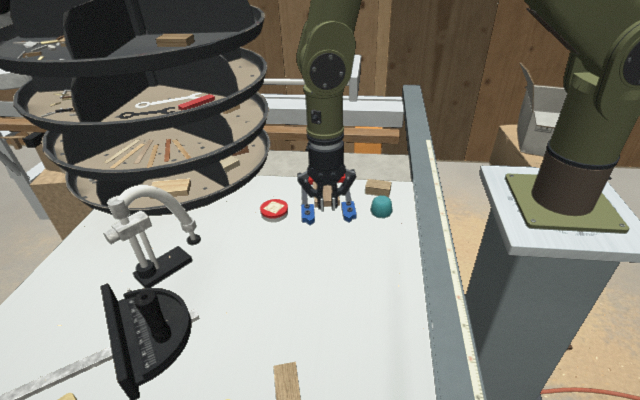

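The fingers at (328,200) are inside the gap with no load. About 9 mm remain, so I push slowly and watch the force.

Call:
send_rows(
  rows=[
    [[-0.015,0,0,0],[-0.03,0,0,0],[-0.04,0,0,0],[-0.05,0,0,0],[-0.055,0,0,0]],
  ],
)

```text
t: 9.0
ee_pos: [0.5422, 0.0654, 0.1752]
tcp_rot: [-180.0, -0.0, 101.3]
wrist_force: [0.1, 0.2, 0.4]
grip_width: 0.226
finger_force: 0.2
```

Call:
send_rows(
  rows=[
    [[-0.007,0,0,0],[-0.014,0,0,0],[-0.014,0,0,0]],
  ],
)

```text
t: 9.25
ee_pos: [0.5426, 0.0632, 0.1752]
tcp_rot: [-180.0, 0.0, 101.3]
wrist_force: [-0.0, 0.1, -0.0]
grip_width: 0.22
finger_force: 0.0
```

Call:
send_rows(
  rows=[
    [[-0.007,0,0,0],[-0.014,0,0,0],[-0.014,0,0,0]],
  ],
)

```text
t: 9.5
ee_pos: [0.5431, 0.0613, 0.1752]
tcp_rot: [180.0, -0.0, 101.3]
wrist_force: [0.8, -0.3, -0.0]
grip_width: 0.227
finger_force: 0.2
```

Call:
send_rows(
  rows=[
    [[-0.007,0,0,0],[-0.01,0,0,0],[-0.01,0,0,0]],
  ],
)

```text
t: 9.75
ee_pos: [0.5433, 0.061, 0.1752]
tcp_rot: [180.0, -0.1, 101.4]
wrist_force: [-1.0, 4.7, 1.0]
grip_width: 0.225
finger_force: 2.2
```

The 4.7 N reading shows contact with the stop. One more light press, then I back off and rise.

Call:
send_rows(
  rows=[
    [[-0.008,0,0,0],[-0.008,0,0,0],[-0.008,0,0,0]],
  ],
)

```text
t: 10.0
ee_pos: [0.5433, 0.0608, 0.1752]
tcp_rot: [180.0, -0.2, 101.4]
wrist_force: [-1.4, 6.1, -0.0]
grip_width: 0.226
finger_force: 3.4
```

Call:
send_rows(
  rows=[
    [[0.04,0,0,0],[0.1,0,0,0],[0.1,0,-0.2,0],[0.1,0,-0.4,0],[0.1,0,-0.7,0]],
  ],
)

```text
t: 10.42
ee_pos: [0.5395, 0.0733, 0.276]
tcp_rot: [-179.7, 0.1, 101.3]
wrist_force: [1.4, -0.5, 0.7]
grip_width: 0.226
finger_force: 0.0
```

Call:
send_rows(
  rows=[
    [[1,0,0,0],[1,0,0,0],[1,0,0,0],[1,0,0,0],[1,0,0,0]],
  ],
)

```text
t: 10.83
ee_pos: [0.5089, 0.2284, 0.277]
tcp_rot: [179.9, -0.3, 101.9]
wrist_force: [-0.2, 0.3, -0.7]
grip_width: 0.225
finger_force: 0.0
```

Call:
send_rows(
  rows=[
    [[0.8,0,0,0],[0.8,0,0,0],[0.8,0,0,0],[0.8,0,0,0],[0.8,0,0,0]],
  ],
)

```text
t: 11.25
ee_pos: [0.4862, 0.3409, 0.2766]
tcp_rot: [-180.0, -0.1, 101.6]
wrist_force: [0.1, -0.5, -0.8]
grip_width: 0.224
finger_force: 0.0
```

```bash
python3 - <<'E'
from h import *
b=(.5,.585,-.03,.052)
off('top',b,'top6.png');off('side',b)
p,d=snap('top');W=world('top',d)
print('cap',rect(seg(p,W,'teal',(.36,.48,-.05,.15),(.012,.05))),'blk',rect(seg(p,W,'brown',(.33,.5,-.12,.03),(.015,.04))))
print('tin',rect(seg(p,W,'any',(.59,.72,0.02,.16),(.012,.03))))
a=cv2.imread('pics/top6.png')[110:280,280:450];cv2.imwrite('pics/top6c.png',cv2.resize(a,None,fx=3.5,fy=3.5,interpolation=2))
E
```

```text
top (array([553.3,   9. ]), array([56.5, 84.7]), 10.8, 1149, np.float64(0.017)) gauge [84.6  0.3]
{'t': np.float64(11.3), 'ee_pos': array([0.4872, 0.3383, 0.2766]), 'tcp_rot': array([-1.799784e+02,  8.300000e-02,  1.013897e+02]), 'wrist_force': array([-0.0073, -1.1401, -0.1445]), 'joint_positions': array([-40.0858,  47.0486,   1.4732, 101.6789,  -1.9505,  31.3545,
       -26.0252])} tool [-2.513e+02  1.000e-01]
side (array([0., 0.]), array([0., 0.]), 0.0, 0, np.float64(nan)) gauge [ -15. -544.]
{'t': np.float64(11.35), 'ee_pos': array([0.4879, 0.3369, 0.2767]), 'tcp_rot': array([-1.799832e+02,  1.337000e-01,  1.012469e+02]), 'wrist_force': array([ 0.4968, -0.3358, -0.1353]), 'joint_positions': array([-39.9876,  47.0302,   1.5367, 101.7196,  -1.9487,  31.3522,
       -26.0273])} tool [-249.8    0.4]
cap (array([415.6,  65. ]), array([22.8, 33.5]), 73.8, 71, np.float64(0.0348)) blk (array([425.3,  -8. ]), array([32.8, 56.4]), 81.5, 508, np.float64(0.0229))
tin (array([641.4, 100.5]), array([102.7,  61.8]), 0.2, 898, np.float64(0.0196))h.py:19: RuntimeWarning: Mean of empty slice.
  (c,s,a)=cv2.minAreaRect((Q[:,:2]*1000).astype(np.float32)); return np.round(c,1),np.round(s,1),round(a,1),len(Q),Q[:,2].mean().round(4)
  ret = ret.dtype.type(ret / rcount)
```

View pics/top6c.png

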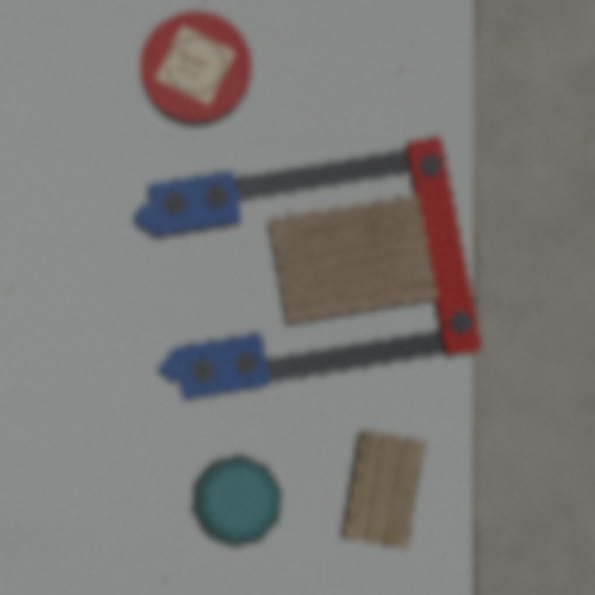

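The crop shows the offcut flush against the red stop (from (418,200) to (438,298)), straight and central. The bystanders are unmoved and the gripper is clear.

```bash
python3 -c "
from cell import robot
print(robot.finish_job())"
```

```text
the job is handed in; nothing more can be done
None
```

The offcut went through the gauge and lies straight against the red stop; the tin, cap and small block have not moved, the fingers are clear, and the job was handed in at about 11.5 s of the 72 s allowed.

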